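# Unstack the oven-dried ware onto its cork mats

### The arm

A 6-joint arm with a two-finger parallel gripper is mounted at the origin on the work surface. World frame = base frame: x ahead of the robot, y to its left, z up, the work surface at z = 0. Lengths are in mm, angles in rad, forces in N, time in s.
With the tool pointing down it reaches from about 250 to 800 mm from the base axis. Payload 3.9 kg.
Tool frame: the origin (TCP) lies midway between the tips of the shut fingers; the grasp point (between the pads) lies behind it (r.grip_point_offset is the z of the grasp point in the tool frame, in mm); z points along the fingers, y is the line along which they close (so a half turn about z gives the same grasp; the last joint's range is limited). The gripper opens to 85 mm and grips with 20 to 120 N. Pads are 22 mm wide; open, the fingers measure 114 mm over their backs; the gripper's body (76 mm by 85 mm) begins 54 mm behind the grasp point. The pads swing forward as they close: fully open they stand 13 mm farther back than shut.
Start: joints at [-1.202, 0.26, -0.138, 1.173, 0, 1.571], TCP at [189.255, -489.691, 231.304] pointing down, gripper open.
Joint ranges: [-2.78, 2.78], [-0.83, 1.72], [-1.28, 1.37], [-1.9, 2.12], [-1.57, 1.48], [-3.14, 3.14]. Speed limits (rad/s): [2.57, 2.57, 3.14, 3.14, 3.14, 3.14].

### API

Orientations are given as a unit quaternion [x, y, z, w].
In Python, from rig import r, let_go, grasp, monitor, optics gives the robot as it stands. Calls block until the motion is done:
- r.reach(position, orientation): joint-space move of the TCP to a pose.
- r.servo_line(position, rate=150, rot=None, until_force=None): straight line of the TCP; rot=None keeps the orientation; rate is the mean speed in mm/s. With until_force (N) it stops when the force on the tool has changed by that much, and returns True; else False.
- r.move_joints(angles): joint-space move.
- let_go() and grasp(): open the fingers fully, or close them until they stop; the grip force is fixed at half the most.
- r.pause(seconds).
- r.ik(position, orientation): joint angles nearest the present ones, or None.
- monitor.state(): the state.
- optics.read_camera(name): name is "side" or "top" or "wrist"; returns a dict with "pixels" (480x640x3 uint8, blue, green, red), "fx", "fy", "cx", "cy" (pixels), "rvec" (rotation vector, rad) and "tvec" (3), from world to camera coordinates, as OpenCV has them; the wrist camera has in their place "mount" (4x4, takes a point from camera to tool coordinates, whose origin is the TCP and whose axes are the flange's). Camera axes: x right, y down, z forward; pixel columns grow to the right and rows downward; lengths in mm; the calibration is good to about 2 mm. A picture is of the moment at which its call begins: read the wrist's pose just before it. There is no depth.
A pose or a line that the arm cannot do raises r.Unreachable and nothing moves.
- r.sign_off(): hands the job in; it is judged then, once.
The state is a dict: "time": time; "joints": joint angles; "dq": joint speeds; "tau": joint torques, N m; "position": TCP position; "orientation": TCP orientation; "contact_force": force on the tool from outside, world axes, zero at the start; "torque": the same for the moment, N m; "grip_width": opening from 0.0 (shut) to 1.0 (fully open); "grip_force": force on a finger pad.
Only numpy, scipy, OpenCV 4.12 (cv2) and the standard library are available. Lean on these libraries where they do the work, as an engineer would, in place of code of your own. Each camera call takes 0.05 s, during which the arm holds its last target. There are 200 camera calls.

### The job

The stack on the dark steel plate has come out of the drying oven: take it apart and stand each piece upright in the middle of the cork mat that is cut to its own shape and size - small round bottle, square tin, round dish, oblong case - with the tin and the case squared up to the edges of their mats. Set every piece down gently, without dropping or tipping any, and leave the beaker and the white bottle where they stand.

Things in the scene. Friction and masses are not known exactly. Their poses are not given: they have to be found in the camera images.
- vial: Topmost of the stack: small brown glass bottle, 30 mm across its round body, the body 34 mm high, with a narrower white cap (24 mm across), 48 mm high in all. Loose, 35 to 70 g. The origin is the centre of its underside, z up. Stands on the square tin.
- tin: Second from the top: square dark metal tin with closed lid, 42 x 42 mm and 30 mm high, flat top, sides along its x and y. Loose, 70 to 140 g. The origin is the centre of its underside, z up. Stands on the round dish.
- dish: Third from the top: round white lidded porcelain dish, 60 mm across (grip as a plain 60 mm cylinder) and 30 mm high, flat top. Loose, 125 to 250 g. The origin is the centre of its underside, z up. Stands on the oblong case.
- case: Bottom of the stack: oblong stainless steel instrument case with closed lid, 92 mm along its x, 66 mm along its y, 34 mm high, flat top. Loose, 245 to 490 g. The origin is the centre of its underside, z up. It stands on a fixed dark steel plate, 120 x 100 mm and 10 mm thick, lying on the bench. Every piece merely rests on the one below, roughly centred, turned at random.
- vial_mat: Smallest round cork mat, 46 mm across, 8 mm thick, flat, fixed to the bench: the place of the brown bottle. The origin is the centre of its underside, z up. 
- tin_mat: Square cork mat, 58 x 58 mm, 8 mm thick, flat, fixed to the bench, sides along its x and y: the place of the square tin. The origin is the centre of its underside, z up. 
- dish_mat: Larger round cork mat, 76 mm across, 8 mm thick, flat, fixed to the bench: the place of the porcelain dish. The origin is the centre of its underside, z up. 
- case_mat: Oblong cork mat, 108 mm along its x, 82 mm along its y, 8 mm thick, flat, fixed to the bench: the place of the steel case. The origin is the centre of its underside, z up. 
- beaker: Bystander: empty glass beaker, 68 mm across, 90 mm high, loose. Not to be moved. The origin is the centre of its underside, z up. 
- flask: Bystander: white plastic bottle with red cap, 64 mm across, 150 mm high, loose. Not to be moved. The origin is the centre of its underside, z up. 

How it is judged:
By the outcome, as a careful person would: the job done as asked, in the order asked, and still so for the second after the job is handed in, with the robot touching nothing.
It also fails if it takes over 115 s, if anything falls off the work surface, if the arm or the gripper's body presses on something with over 40 N, if the wrist force passes 120 N, or if a joint passes its speed limit or range.

## Working session

There is one attempt and no reset: what is moved stays moved. The work goes in short steps, each a Python script; the robot and the scene stay as the last script left them, time stands still between calls to the robot, and variables do not carry over. Pictures are saved under pics/ and viewed, at most 14 in all, crops included, and the job is handed in when it is done.

```bash
ls; mkdir -p pics; python3 - <<'E'
from rig import r, monitor, optics
import cv2
for n in ("top","side"):
    c=optics.read_camera(n); cv2.imwrite(f"pics/{n}0.png",c["pixels"])
    print(n,c["fx"],c["fy"],c["cx"],c["cy"],c["rvec"],c["tvec"])
s=monitor.state(); print(s, r.grip_point_offset)
c=optics.read_camera("wrist"); print(c["mount"])
E
```

```text
pics
top 485.7502266175773 485.7502266175773 320.68953349264103 233.24634281770028 [ 2.18363529 -2.22767356  0.0580884 ] [  72.91734987  606.76866384 1133.16086462]
side 619.817510621335 619.817510621335 318.8088471882497 242.82507212748442 [ 0.94905737 -2.2441087   1.31798809] [463.56471635 293.56720437 866.540008  ]
{'time': 0.1, 'joints': array([-1.20203877e+00,  2.60633336e-01, -1.39288540e-01,  1.17268026e+00,
        2.36561668e-05,  1.57077391e+00]), 'dq': array([ 0.00045061, -0.00070781,  0.00227669, -0.0010139 , -0.00037043,
       -0.00061891]), 'tau': array([-5.01043924e-04, -4.06508410e+01,  2.54527366e+01,  1.00729940e-02,
        3.63655465e-05, -8.67766829e-06]), 'position': array([ 189.02013692, -489.117855  ,  230.52191526]), 'orientation': array([ 9.83047879e-01,  1.83346808e-01, -1.53897001e-04, -8.89769628e-04]), 'contact_force': array([ 0.17873729, -0.14184188,  1.13299955]), 'torque': array([ 0.04161674,  0.06829152, -0.04162799]), 'grip_force': 0.0, 'grip_width': 1.0003396910758366} -18.700000000000003
[[-5.82369541e-06 -9.63932514e-01 -2.66146778e-01  6.76437800e+01]
 [ 9.99999806e-01 -1.71581477e-04  5.99553641e-04 -6.18204135e-01]
 [-6.23595106e-04 -2.66146723e-01  9.63932328e-01 -1.43176285e+02]
 [ 0.00000000e+00  0.00000000e+00  0.00000000e+00  1.00000000e+00]]
```

View pics/top0.png

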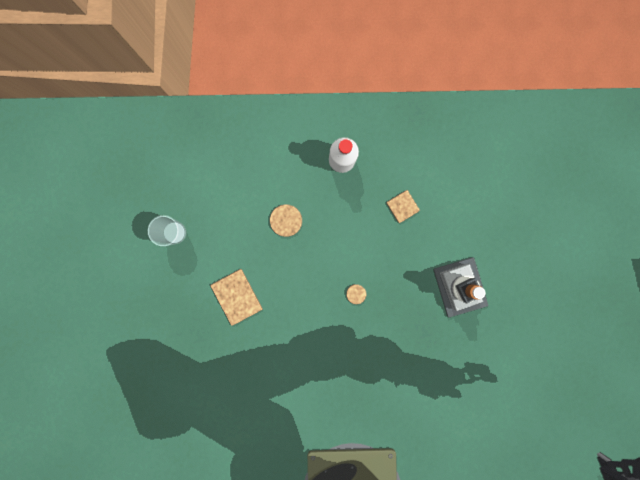

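View pics/side0.png

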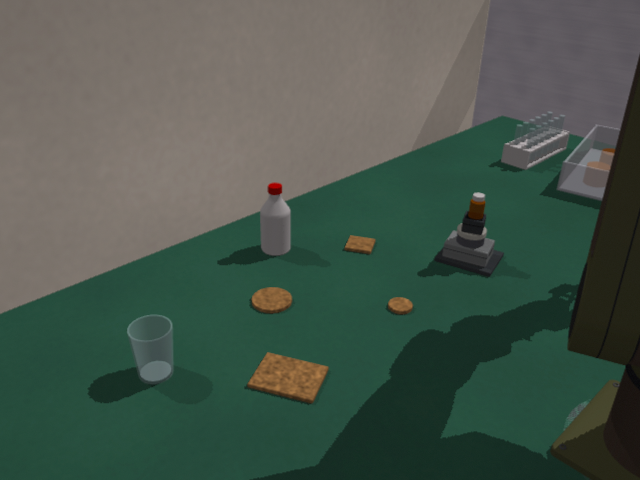

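Top view: dish mat (286,221), tin mat (403,207), vial mat (356,294), case mat (237,297), stack (462,287) with the vial cap at (479,293), beaker (167,231), white bottle (344,155). The side view agrees with this. Next I'll get rough positions, then take wrist views.

```bash
cat > h.py <<'E'
from rig import r, let_go, grasp, monitor, optics
import cv2, numpy as np
from scipy.spatial.transform import Rotation as R
def quat(yaw): return (R.from_euler('z',yaw)*R.from_euler('x',np.pi)).as_quat()
def cam(name):
    s=monitor.state(); c=optics.read_camera(name)
    if name=="wrist":
        T=np.eye(4); T[:3,:3]=R.from_quat(s["orientation"]).as_matrix(); T[:3,3]=s["position"]; M=T@c["mount"]
        c["Rwc"],c["o"]=M[:3,:3],M[:3,3]
    else:
        c["Rwc"]=R.from_rotvec(np.ravel(c["rvec"])).as_matrix().T; c["o"]=-c["Rwc"]@np.ravel(c["tvec"])
    return c
def plane(c,px,z):
    px=np.atleast_2d(np.asarray(px,float))
    d=np.c_[(px[:,0]-c["cx"])/c["fx"],(px[:,1]-c["cy"])/c["fy"],np.ones(len(px))]@c["Rwc"].T
    return (c["o"]+d*((z-c["o"][2])/d[:,2])[:,None])[:,:2]
def blobs(mask,amin):
    mask=cv2.morphologyEx(mask,cv2.MORPH_CLOSE,np.ones((5,5),np.uint8))
    cs,_=cv2.findContours(mask,cv2.RETR_EXTERNAL,cv2.CHAIN_APPROX_NONE)
    return [k[:,0,:] for k in cs if cv2.contourArea(k)>amin]
def cork(c):
    h=cv2.cvtColor(c["pixels"],cv2.COLOR_BGR2HSV); return cv2.inRange(h,(8,70,60),(28,255,255))
def rect(pts):
    "centre, long/short size, angle of the long side"
    (x,y),(w,h),a=cv2.minAreaRect(pts.astype(np.float32))
    if w<h: w,h,a=h,w,a+90
    return np.array([x,y]),w,h,np.radians(a)
def nearest(yaw,ref,step): return yaw+step*np.round((ref-yaw)/step)
E
python3 - <<'E'
from h import *
c=cam("top")
for k in blobs(cork(c),100):
    p=plane(c,k,8)
    if p[:,0].max()<800 and p[:,0].min()>150: print(k.mean(0),rect(p))
print("stack",plane(c,[462,287],40),"cap",plane(c,[479,293],152),"beaker",plane(c,[[174,232]],0),"flask",plane(c,[345,147],150))
w=cam("wrist"); print(w["fx"],w["cx"],w["cy"],w["o"])
q=quat(0.3)
for p in ([390,-220,250],[480,20,330],[480,200,330]):
    for y in (-3,-1.57,0,1.57): print(p,y,r.ik(p,quat(y)))
E
```

```text
[355.81132075 293.83018868] (array([463.40011597, -19.57162285]), 42.47786331176758, 42.234458923339844, np.float64(1.549533382335595))
[236.04347826 296.86956522] (array([463.16641235, 262.95663452]), 108.13971710205078, 82.5368881225586, np.float64(0.47215878716849596))
[285.45555556 220.07777778] (array([640.1784668 , 143.43670654]), 73.54743194580078, 73.3735122680664, np.float64(3.123096200870866))
[402.56962025 205.86075949] (array([ 668.93652344, -135.22659302]), 58.60969543457031, 58.24913024902344, np.float64(2.091296248148779))
stack [[ 476.96400982 -261.00496257]] cap [[ 472.26393113 -262.25095799]] beaker [[618.45801432 409.07562036]] flask [[781.83199396   7.90007657]]
399.0278966254143 323.5854819044066 238.17603192087313 [ 252.02381674 -464.50903753  373.94292299]
[390, -220, 250] -3 [-0.513606    0.11964809 -0.26873928  1.18240895  0.         -0.65519866]
[390, -220, 250] -1.57 [-0.513606    0.11964809 -0.26873928  1.18240895  0.         -2.08519866]
[390, -220, 250] 0 [-0.513606    0.11964809 -0.26873928  1.18240895  0.          2.62798665]
[390, -220, 250] 1.57 [-0.513606    0.11964809 -0.26873928  1.18240895  0.          1.05798665]
[480, 20, 330] -3 [ 0.04164258  0.15910869 -0.01441456  1.39727308  0.         -0.09995007]
[480, 20, 330] -1.57 [ 0.04164258  0.15910869 -0.01441456  1.39727308  0.         -1.52995007]
[480, 20, 330] 0 [ 0.04164258  0.15910869 -0.01441456  1.39727308  0.         -3.09995007]
[480, 20, 330] 1.57 [ 0.04164258  0.15910869 -0.01441456  1.39727308  0.          1.61323523]
[480, 200, 330] -3 [0.39479112 0.23014157 0.07656322 1.41721798 0.         0.25319847]
[480, 200, 330] -1.57 [ 0.39479112  0.23014157  0.07656322  1.41721798  0.         -1.17680153]
[480, 200, 330] 0 [ 0.39479112  0.23014157  0.07656322  1.41721798  0.         -2.74680153]
[480, 200, 330] 1.57 [0.39479112 0.23014157 0.07656322 1.41721798 0.         1.96638377]
```

```bash
python3 - <<'E'
from h import *
r.reach([475,-261,280],quat(np.pi-0.5)); r.pause(.2)
c=cam("wrist"); cv2.imwrite("pics/w_stack.png",c["pixels"]); np.savez("stack.npz",**{k:c[k] for k in("pixels","Rwc","o","fx","fy","cx","cy")})
r.reach([500,60,330],quat(np.pi)); r.pause(.2)
c=cam("wrist"); cv2.imwrite("pics/w_mats.png",c["pixels"]); np.savez("mats.npz",**{k:c[k] for k in("pixels","Rwc","o","fx","fy","cx","cy")})
for k in blobs(cork(c),300):
    p=plane(c,k,8); print(k.mean(0),rect(p), len(k), p.mean(0))
print(monitor.state()["time"])
E
```

```text
[162.03225806 306.31182796] (array([ 650.59741211, -145.01133728]), 60.35032653808594, 18.682146072387695, np.float64(2.0944099495162725)) 93 [ 649.63689381 -145.98393171]
[390.26060606 298.72121212] (array([639.94268799, 142.66763306]), 76.85078430175781, 75.35013580322266, np.float64(0.5141220500173064)) 165 [639.95654556 142.85192531]
[254.97368421 156.1754386 ] (array([463.13961792, -19.24761009]), 45.96514892578125, 44.9068603515625, np.float64(1.5689005555729236)) 114 [463.19087128 -19.25816634]
[501.13861386 153.42244224] (array([462.81323242, 262.0975647 ]), 108.63821411132812, 83.0955810546875, np.float64(0.4680368130122986)) 303 [461.46882002 261.95289855]
3.3833
```

View pics/w_stack.png

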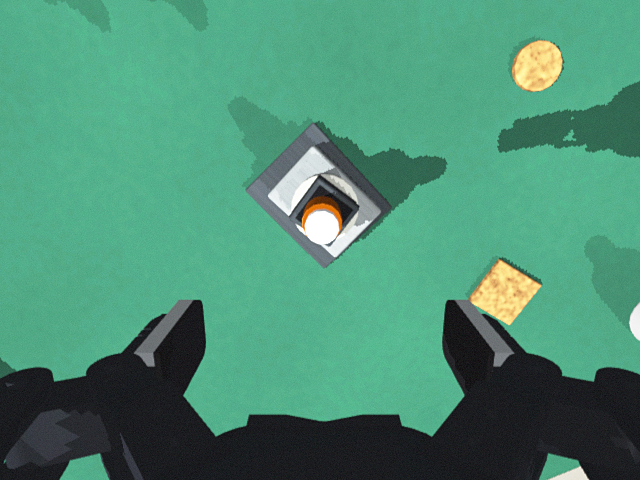

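View pics/w_mats.png

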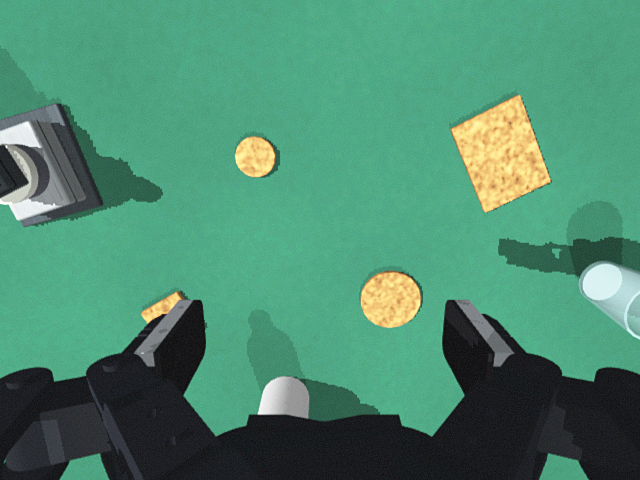

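Stack view: cap at (322,226), brown body just above it, tin's dark quad around (325,205), case and plate rotated about 40° in the image. Mats view: case mat (501,153), vial mat (255,156) and dish mat (390,299) are clear, but the tin mat (162,306) is half hidden by a finger. The top camera agrees with the wrist to within 1 mm, so I'll use its tin-mat value.

```bash
cat >> h.py <<'E'
def back(w):
    "how far the tips stand back at opening w (arc of the finger cranks)"
    L,s=57.15,-0.103; return L*(np.sqrt(1-s*s)-np.sqrt(1-(w/2/L+s)**2))
def disc(c,pts,rad):
    "centre of a disc seen obliquely: far rim less radius, middle across"
    d=pts.mean(0)-c["o"][:2]; d/=np.linalg.norm(d); n=np.array([-d[1],d[0]])
    return ((pts@d).max()-rad)*d+((pts@n).max()+(pts@n).min())/2*n
def near(bl,px): return min(bl,key=lambda k:np.linalg.norm(k.mean(0)-px))
def pick(xy,yaw,zb,width,lift=80,clear=4):
    z=zb+clear-back(width); q=quat(yaw)
    r.reach([*xy,z+70],q); r.servo_line([*xy,z],rate=70); grasp()
    s=monitor.state(); print("gripped",s["grip_width"]*85,s["grip_force"])
    r.servo_line([*xy,z+lift],rate=80)
    return z-zb
def place(xy,yaw,dz,ztop=8,hi=130):
    q=quat(yaw); z=ztop+dz
    r.reach([*xy,z+hi],q); r.servo_line([*xy,z+12],rate=110)
    hit=r.servo_line([*xy,z-2],rate=12,until_force=2.5)
    s=monitor.state(); print("down",hit,s["position"][2]-z,s["contact_force"])
    let_go(); r.pause(.2); r.servo_line([*xy,z+hi],rate=130)
E
python3 - <<'E'
from h import *
d=np.load("stack.npz"); c={k:d[k] for k in d}
m=cv2.inRange(c["pixels"],(235,235,235),(255,255,255))
k=near(blobs(m,100),(322,226)); p=plane(c,k,152); print("cap",disc(c,p,12),rect(p),k.mean(0))
hs=cv2.cvtColor(c["pixels"],cv2.COLOR_BGR2HSV); b=cv2.inRange(hs,(3,120,40),(18,255,255))
kb=near(blobs(b,30),(322,205)); pb=plane(c,kb,138); print("body",rect(pb))
t=cam("top"); m=cv2.inRange(t["pixels"],(215,215,215),(255,255,255)); k=near(blobs(m,20),(479,293)); p=plane(t,k,152); print(disc(t,p,12),rect(p))
E
```

```text
cap [ 485.46777625 -259.13972119] (array([ 474.94067383, -254.96131897]), 36.53583908081055, 35.030982971191406, np.float64(1.898238207959187)) [332.18604651 230.36627907]
body (array([ 467.74746704, -258.72418213]), 30.022790908813477, 26.658876419067383, np.float64(0.9785734159645176))
[ 470.82854528 -260.83184424] (array([ 471.78036499, -262.78634644]), 24.66824722290039, 23.45683479309082, np.float64(0.7545972406520823))
```

```bash
python3 - <<'E'
from h import *
d=np.load("stack.npz"); c={k:d[k] for k in d}
g=cv2.cvtColor(c["pixels"],cv2.COLOR_BGR2GRAY)[190:255,280:365]
for p2 in (8,12,15):
    h=cv2.HoughCircles(g,cv2.HOUGH_GRADIENT,1,60,param1=100,param2=p2,minRadius=15,maxRadius=22); 
    if h is not None: h=h[0,0]; print(h+[280,190,0],plane(c,h[:2]+[280,190],152),"expect r",12*399/(c["o"][2]-152))
E
```

```text
[321.5        228.5         18.10000038] [[ 474.18238    -262.71491257]] expect r 17.66359198133265
[321.5        228.5         18.10000038] [[ 474.18238    -262.71491257]] expect r 17.66359198133265
[321.5        228.5         18.10000038] [[ 474.18238    -262.71491257]] expect r 17.66359198133265
```

```bash
python3 - <<'E'
from h import *
dz=pick([473,-262.4],np.pi-.5,104,30,clear=5)
place([463.2,-19.3],np.pi-.04,dz)
r.reach([472,-262,230],quat(np.pi-.5)); r.pause(.2)
c=cam("wrist"); cv2.imwrite("pics/w_tin.png",c["pixels"]); np.savez("tin.npz",**{k:c[k] for k in("pixels","Rwc","o","fx","fy","cx","cy")})
t=cam("top"); cv2.imwrite("pics/top1.png",cv2.resize(t["pixels"][180:360,200:520],None,fx=2,fy=2)); print(monitor.state()["time"])
E
```

```text
gripped 28.547627556427898 59.14059340953827
down True 0.39143837152632344 [-0.39440407 -0.79067034  4.3782785 ]
13.9833
```

View pics/w_tin.png

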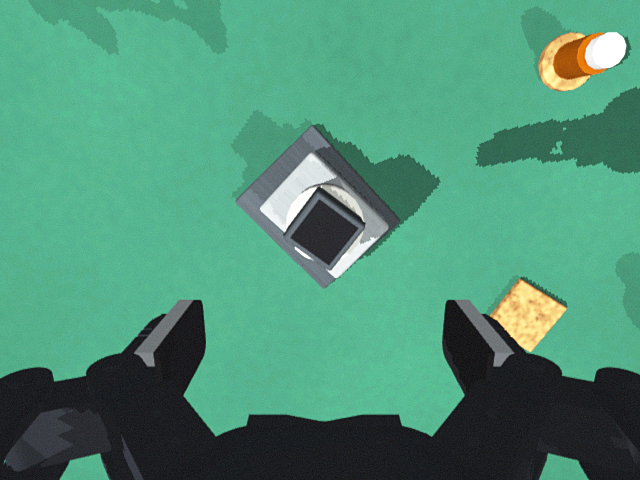

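Vial stands upright on its mat at (570,60). The tin lid is the black quad with corners near (320,188), (364,226), (331,267), (285,233).

```bash
python3 - <<'E'
from h import *
d=np.load("tin.npz"); c={k:d[k] for k in d}
g=cv2.cvtColor(c["pixels"],cv2.COLOR_BGR2GRAY)
print(g[226,270:380:2]); print(g[180:280:2,325])
roi=np.zeros_like(g); roi[170:285,265:385]=255
for t in (40,60,80,95,110):
    m=cv2.inRange(g,0,t)&roi
    cs=blobs(m,200)
    k=near(cs,(325,228)); p=plane(c,k,104); print(t,rect(p))
E
```

```text
[130 128 127 124 234 247 245 243 255 115  55 103 119 126  90  44  43  48
  41  47  45  42  42  48  52  47  43  46  45  49  44  41  48  43  46  46
  42  44  46  41  41  38  36  97 123 121 105  68 165 163 166 161 161 157
 155]
[225 121 101 171 183 120  35  38  48  94 119 121  47  47  46  44  42  38
  45  52  39  38  36  44  42  45  45  46  42  45  39  44  44  43  47  49
  48  40  43  42  39  59 121 118 120 126 121 126 124 123]
40 (array([ 474.35806274, -260.89840698]), 32.64607238769531, 32.62980651855469, np.float64(1.9997147322138347))
60 (array([ 474.27746582, -260.63925171]), 34.369354248046875, 33.4803466796875, np.float64(1.9993838344483923))
80 (array([ 471.69015503, -259.05026245]), 42.29054260253906, 41.85243225097656, np.float64(1.9898687926372163))
95 (array([ 470.61880493, -258.302948  ]), 44.95756530761719, 44.32001876831055, np.float64(0.4462757575606112))
110 (array([ 466.78302002, -244.66401672]), 82.05699920654297, 50.753570556640625, np.float64(1.8407495481930554))
```

```bash
python3 -c "
import cv2;a=cv2.imread('pics/w_tin.png')[170:290,255:395];cv2.imwrite('pics/w_tin_c.png',cv2.resize(a,None,fx=5,fy=5,interpolation=0)[:600])"
```

```text
(no output)
```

View pics/w_tin_c.png

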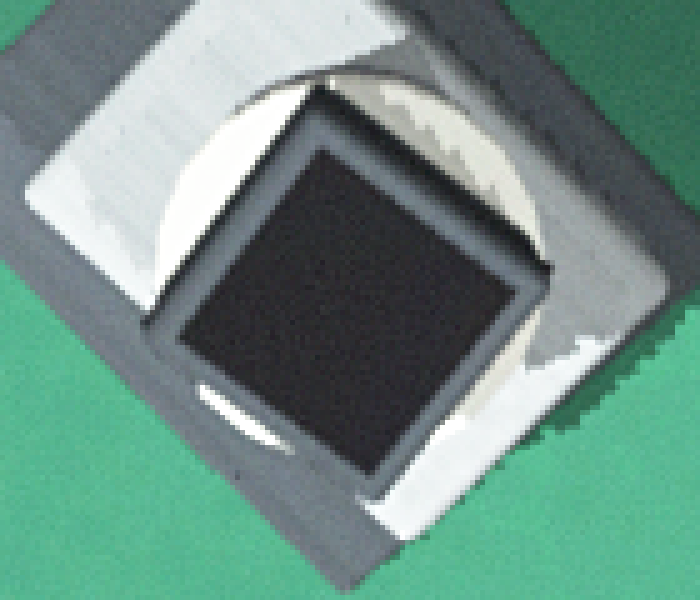

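The crop shows the black lid panel, with an even grey frame, centred on the tin's top at full-image (324,230). Its square fit gives the centre and an angle of 2.0 rad.

```bash
python3 - <<'E'
from h import *
dz=pick([474.3,-260.7],2.0,74,42)
place([668.7,-135.4],2.0925,dz)
r.reach([472,-262,230],quat(np.pi-.5)); r.pause(.2)
c=cam("wrist"); cv2.imwrite("pics/w_dish.png",c["pixels"]); np.savez("dish.npz",**{k:c[k] for k in("pixels","Rwc","o","fx","fy","cx","cy")})
print(monitor.state()["time"])
E
```

```text
gripped 41.41729272843752 62.016645669937134
down True 0.5853498747563197 [ 0.0532717  -0.40280974  4.44236075]
23.5583
```

View pics/w_dish.png

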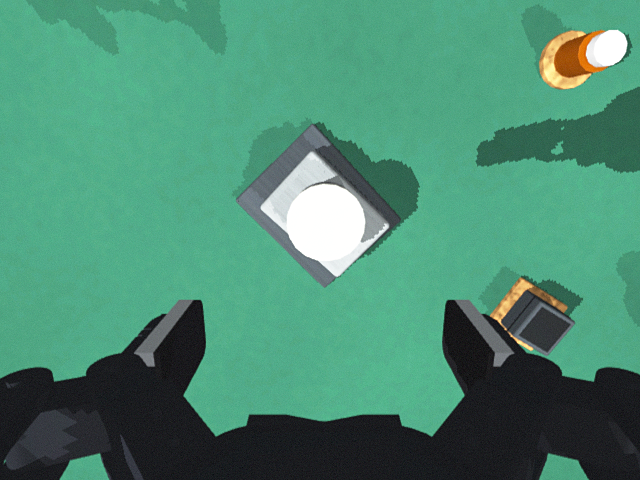

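Tin stands on its mat at (540,318); dish lid is a white disc near (326,222).

```bash
python3 - <<'E'
from h import *
d=np.load("dish.npz"); c={k:d[k] for k in d}
m=cv2.inRange(c["pixels"],(240,240,240),(255,255,255))
m=cv2.morphologyEx(m,cv2.MORPH_OPEN,cv2.getStructuringElement(cv2.MORPH_ELLIPSE,(25,25)))
k=near(blobs(m,500),(326,222)); p=plane(c,k,74); rc=rect(p); print(rc,disc(c,p,30),cv2.minEnclosingCircle(p.astype(np.float32)))
g=cv2.cvtColor(c["pixels"],cv2.COLOR_BGR2GRAY)[170:275,270:385]
h=cv2.HoughCircles(g,cv2.HOUGH_GRADIENT,1,100,param1=100,param2=12,minRadius=32,maxRadius=46)[0,0]
print(h+[270,170,0],plane(c,h[:2]+[270,170],74),30*399/(c["o"][2]-74))
E
```

```text
(array([ 476.24798584, -261.05609131]), 59.51070785522461, 59.388362884521484, np.float64(0.28196091541062157)) [ 476.39152244 -261.30587751] ((475.9837646484375, -261.4825439453125), 30.33643341064453)
[325.5        223.5         39.90000153] [[ 476.20151521 -261.07761382]] 40.10941710703326
```

```bash
python3 - <<'E'
from h import *
dz=pick([476.3,-261.2],np.pi-.5,44,60)
place([640,143],np.pi+.22,dz)
r.reach([472,-262,230],quat(np.pi-.5)); r.pause(.2)
c=cam("wrist"); cv2.imwrite("pics/w_case.png",c["pixels"]); np.savez("case.npz",**{k:c[k] for k in("pixels","Rwc","o","fx","fy","cx","cy")})
cv2.imwrite("pics/w_case_c.png",cv2.resize(c["pixels"][110:300,220:410],None,fx=3,fy=3))
print(monitor.state()["time"])
E
```

```text
gripped 58.61106737803882 64.59150552749634
down True 0.9161048706744808 [-0.5706842   0.80370452  5.40996904]
34.1083
```

View pics/w_case_c.png

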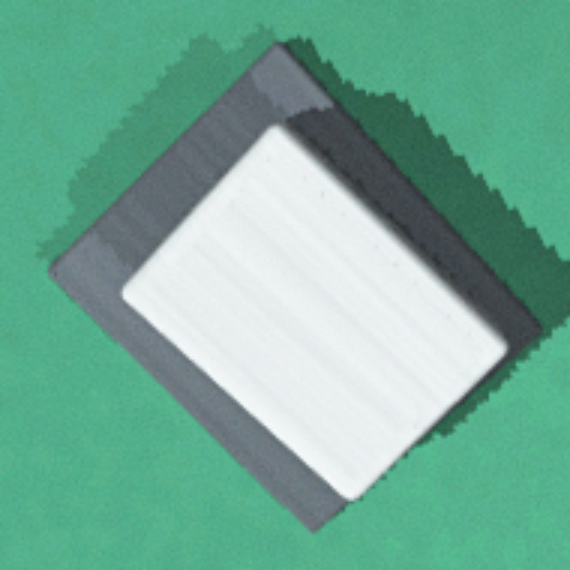

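The case's top is a clean white rectangle centred at about crop (315,312), which is (325,214) in the full image.

```bash
python3 - <<'E'
from h import *
d=np.load("case.npz"); c={k:d[k] for k in d}
g=cv2.cvtColor(c["pixels"],cv2.COLOR_BGR2GRAY)
for t in (150,180,200,220):
    k=near(blobs(cv2.inRange(g,t,255),1000),(325,214)); print(t,rect(plane(c,k,44)))
t=cam("top"); g=cv2.cvtColor(t["pixels"],cv2.COLOR_BGR2GRAY)
k=near(blobs(cv2.inRange(g,150,255),200),(462,287)); print(rect(plane(t,k,44)))
E
```

```text
150 (array([ 565.29052734, -266.43353271]), 280.1414794921875, 149.7581329345703, np.float64(2.829841285330409))
180 (array([ 476.79833984, -262.36721802]), 90.74446105957031, 64.2430419921875, np.float64(0.3112171381447143))
200 (array([ 476.88519287, -262.46118164]), 90.30307006835938, 63.63666915893555, np.float64(0.31246003542545425))
220 (array([ 476.88208008, -262.69290161]), 89.59036254882812, 63.221126556396484, np.float64(0.3118118553056426))
(array([ 476.89929199, -262.29623413]), 91.23208618164062, 65.24501037597656, np.float64(0.31299246790638835))
```

```bash
python3 - <<'E'
from h import *
dz=pick([476.8,-262.3],np.pi+.312,10,66,lift=110)
place([463.0,262.4],np.pi+.470,dz)
r.reach([500,-100,370],quat(np.pi)); r.pause(.3)
c=cam("wrist"); cv2.imwrite("pics/w_end.png",c["pixels"]); np.savez("end.npz",**{k:c[k] for k in("pixels","Rwc","o","fx","fy","cx","cy")})
r.reach([300,-400,300],quat(np.pi-.9)); r.pause(.3)
t=cam("top"); np.savez("endt.npz",**{k:t[k] for k in("pixels","Rwc","o","fx","fy","cx","cy")}); cv2.imwrite("pics/top_end.png",cv2.resize(t["pixels"][110:350,130:450],None,fx=2.5,fy=2.5))
print(monitor.state()["time"])
E
```

```text
gripped 64.90210202695064 68.1979751586914
down True 0.7800019776371112 [-0.80224947 -0.73915256  5.36247806]
47.3
```

View pics/top_end.png

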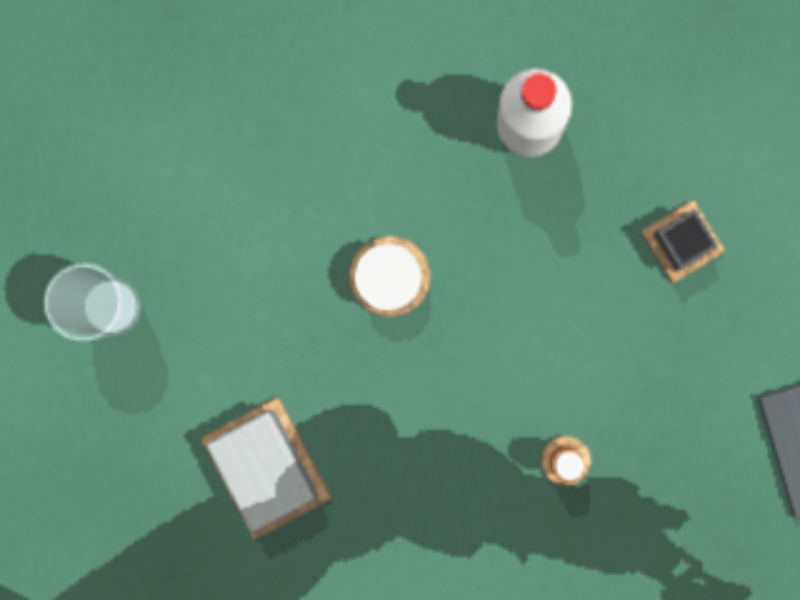

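View pics/w_end.png

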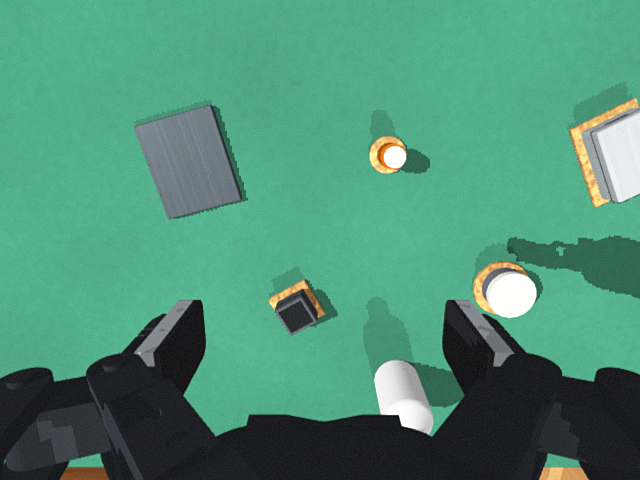

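Both views show all four pieces standing on their own mats, with the beaker and white bottle unmoved. Last numeric check of each top against its mat.

```bash
python3 - <<'E'
from h import *
def L(f):
    d=np.load(f); return {k:d[k] for k in d}
t=L("endt.npz"); g=cv2.cvtColor(t["pixels"],cv2.COLOR_BGR2GRAY)
w=L("end.npz"); gw=cv2.cvtColor(w["pixels"],cv2.COLOR_BGR2GRAY)
f=lambda c,g,lo,hi,px,z,a:rect(plane(c,near(blobs(cv2.inRange(g,lo,hi),a),px),z))
print("dish (640,143)",f(t,g,200,255,(286,221),38,50),f(w,gw,235,255,(512,294),38,200))
print("vial (463.2,-19.3)",f(t,g,190,255,(357,296),56,10),f(w,gw,235,255,(395,157),56,50))
print("tin (668.8,-135.3) 2.0925",f(t,g,0,60,(404,206),38,20),f(w,gw,0,60,(297,312),38,100))
hs=cv2.cvtColor(t["pixels"],cv2.COLOR_BGR2HSV)
m=cv2.inRange(hs,(0,0,120),(180,40,255)); print("case (463,262.4) .470",rect(plane(t,near(blobs(m,100),(236,297)),42)))
print("beaker/flask cap",plane(t,[345,147],150))
b0=cv2.imread("pics/top0.png"); 
for n,(x0,y0,x1,y1) in dict(beaker=(145,212,190,248),flask=(328,135,360,174)).items(): print(n,"mean diff",cv2.absdiff(b0,t["pixels"])[y0:y1,x0:x1].mean())
E
```

```text
dish (640,143) (array([640.7142334 , 140.84960938]), 64.588134765625, 59.33888244628906, np.float64(2.271599777377223)) (array([639.01177979, 141.52435303]), 60.98360824584961, 60.116477966308594, np.float64(1.7100807503599904))
vial (463.2,-19.3) (array([468.10714722, -20.9250145 ]), 35.851749420166016, 30.759309768676758, np.float64(2.9067211533627075)) (array([463.16073608, -19.27757645]), 24.259111404418945, 23.986827850341797, np.float64(0.5446484008542851))
tin (668.8,-135.3) 2.0925 (array([ 666.76489258, -130.71400452]), 40.33391571044922, 33.29743576049805, np.float64(2.086014766943475)) (array([ 660.98150635, -133.70739746]), 45.88605499267578, 44.31447982788086, np.float64(0.5259345676113801))
case (463,262.4) .470 (array([463.1796875 , 261.70901489]), 91.51441192626953, 69.00843048095703, np.float64(0.4513329340231036))
beaker/flask cap [[781.83199396   7.90007657]]
beaker mean diff 0.7010288065843622
flask mean diff 0.6455662393162394
```

Vial and dish are within about 1.5 mm. The tin mask picked up its side faces, so I'll take a closer view of the tin and the case.

```bash
python3 - <<'E'
from h import *
def look(p,y):
    r.reach(p,quat(y)); r.pause(.2); c=cam("wrist"); return c,cv2.cvtColor(c["pixels"],cv2.COLOR_BGR2GRAY)
c,g=look([640,-130,190],np.pi-.2); cv2.imwrite("pics/chk_tin.png",c["pixels"])
cx=(c["Rwc"].T@(np.array([668.8,-135.3,38])-c["o"])); px=(c["fx"]*cx[0]/cx[2]+c["cx"],c["fy"]*cx[1]/cx[2]+c["cy"]); print(px)
for t in (45,55,65,75): 
    try: print("tin",t,rect(plane(c,near(blobs(cv2.inRange(g,0,t),200),px),38)))
    except ValueError: pass
print("mat",rect(plane(c,near(blobs(cork(c),300),px),8)))
c,g=look([455,255,200],np.pi+.47); cv2.imwrite("pics/chk_case.png",c["pixels"])
for t in (170,190,210): print("case",t,rect(plane(c,near(blobs(cv2.inRange(g,t,255),1000),(325,235)),42)))
E
```

```text
(np.float64(325.2361356504018), np.float64(256.78368082966756))
tin 45 (array([ 668.84338379, -135.22386169]), 32.99671936035156, 32.837833404541016, np.float64(2.0971899235096654))
tin 55 (array([ 664.29821777, -133.53320312]), 41.94439697265625, 40.78251647949219, np.float64(0.5230597185041532))
tin 65 (array([ 664.46807861, -133.59799194]), 43.13410186767578, 41.77545166015625, np.float64(0.5280176922160401))
tin 75 (array([ 664.25714111, -133.58891296]), 43.63506317138672, 41.8416633605957, np.float64(0.5323478589904544))
mat (array([ 668.6819458 , -136.11024475]), 58.277435302734375, 58.264404296875, np.float64(0.5250484340481699))
case 170 (array([458.09207153, 260.05303955]), 100.8298110961914, 72.89410400390625, np.float64(0.4684145491234127))
case 190 (array([458.16799927, 259.74865723]), 99.28956604003906, 71.99848937988281, np.float64(0.467610607369345))
case 210 (array([459.55273438, 257.94848633]), 98.49632263183594, 67.47705841064453, np.float64(0.4665568611050279))
```

View pics/chk_tin.png

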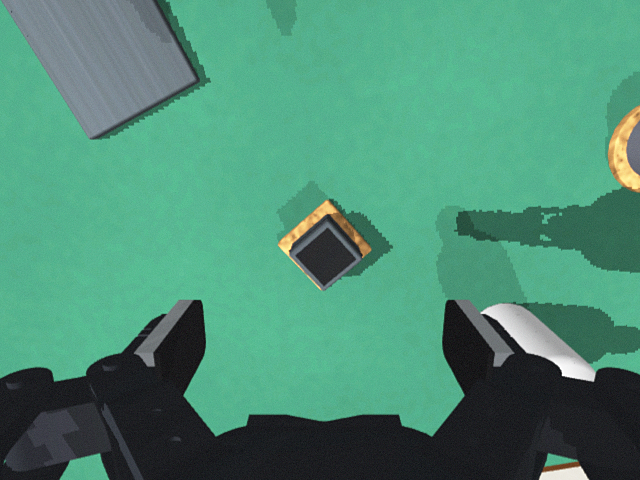

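The tin panel at (325,256) is centred within 1 mm and squared to about 0.004 rad. The case angle matches its mat.

```bash
python3 -c "
from h import *
r.servo_line([455,255,260]); print(r.sign_off(), monitor.state()['time'])"
```

```text
the job is handed in; nothing more can be done
the job is handed in; nothing more can be done
```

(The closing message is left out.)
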